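Flip the stop down and butt the strip against it

TASK

Set the sawing jig up for the next cut: push the red flip stop over so that it drops fully down in front of the fence, then push the pine strip until its long edge lies flush against the fence and its end butts against the red stop. Use only pushes with the fingers and never pick the strip up; leave the blue stop parked and everything else on the bench where it is, and finish with the hand clear.

Things in the scene. Friction and masses are not known exactly. Their poses are not given: they have to be found in the camera images.
- jig: sawing jig fixed to the bench: dark base board 12 mm thick, upright fence on it, 24 mm thick, top 57 mm above the bench. Origin: on the fence's working face (towards the robot) at bench height; +y along the fence to the robot's left, +x away from the robot. Base: x -120 to 70, y -340 to 270 mm. Dark line at y = -60: saw kerf. Two black hold-down knobs behind the fence, 37 mm high
- red_clamp: aluminium clamp of the flip stop with the red arm, fixed on the fence's top. Origin: on that top, 12 mm behind the working face, mid-width of the arm (24 mm wide along the fence); axes as the jig's. The arm's pin lies along the fence, 16 mm above this origin. A black knob stands 33 mm to +y, top 28 mm above the fence
- red_stop (a joint): turn of the red arm on its pin, rad: 0 parked backwards, as at the start; 2.97 fully down, working. Grows as the arm is pushed over towards the robot. It swings freely: its weight (110 g) keeps it parked or, pushed well past its balance at about 0.8 rad, drops it forward and down by itself. About 1 N at the top of the leg moves it. Down, the leg's end is 2 mm above the jig's base and its -y side stops the strip
- red_leg_end (a point): middle of the free end of the red arm's leg. The arm is an L: a 12 mm bar reaching 46 mm from the pin, and at its end a leg 22 mm thick at right angles to it. Parked, the bar points back from the pin (+x) and the leg stands up behind the fence, its top about 65 mm above the pin, its rear face 35 (top) to 45 mm (foot) behind the pin; down, the leg hangs 12 to 34 mm in front of the fence face
- blue_clamp: clamp of the second flip stop, the same but for its blue arm, which stays parked. Origin and axes as for the red clamp; the two are at least 90 mm apart, either one nearer to the strip
- blue_stop (a joint): turn of the blue arm on its pin, rad: 0 parked backwards, as at the start; 2.97 fully down, working. Stays parked
- blue_leg_end (a point): middle of the free end of the blue arm's leg, uppermost when parked
- strip_center (a point): centre of the loose pine strip, 260 mm long (its y axis), 50 mm wide (x), 22 mm thick (z), about 0.15 kg, lying flat on the jig's base in front of the fence, to the right (-y) of both stops; its centre is 23 mm above the bench
- glue: standing glue bottle, white with red cap, 58 mm diameter, 190 mm high, behind the fence; origin at its foot; leave it alone
- tape: roll of brown tape lying flat, 100 mm diameter, 38 mm high, left of the jig; origin at the centre of its underside; leave it alone
- square: try square lying right of the jig: dark stock 110 x 20 x 16 mm along x, origin under the stock's centre, steel blade 150 mm to -y; leave it alone
- saw: small back saw lying behind the fence along y, 380 mm long, 60 mm wide, 22 mm high at its handle; origin under the middle of its blade; leave it alone

How it is judged:
By the outcome, as a careful person would: the job done as asked, in the order asked, and still so for the second after the job is handed in, with the robot touching nothing.
It also fails if it takes over 61 s, if anything falls off the work surface, if the arm or the gripper's body presses on something with over 40 N, if the wrist force passes 120 N, or if a joint passes its speed limit or range.

ROBOT

A 7-joint arm with a two-finger parallel gripper is mounted at the origin on the work surface. World frame = base frame: x ahead of the robot, y to its left, z up, the work surface at z = 0. Lengths are in m, angles in rad, forces in N, time in s.
With the tool pointing down it reaches from about 0.35 to 0.9 m from the base axis. Payload 8.1 kg.
Tool frame: the origin (TCP) lies at the very end of the fingers, on their centre line; the grasp point (between the pads) lies 19 mm behind it; z points along the fingers, y is the line along which they close (so a half turn about z gives the same grasp; the last joint's range is limited). The gripper opens to 92 mm and grips with 3 to 60 N. Pads are 19 mm wide; open, the fingers measure 130 mm over their backs; the gripper's body (75 mm by 190 mm) begins 47 mm behind the grasp point.
Start: joints at [1.232, 0.434, 0.025, 1.573, -0.012, 1.134, -0.075], TCP at [0.146, -0.608, 0.227] pointing down, gripper open.
Joint ranges: [-2.62, 2.62], [-0.44, 2.09], [-1.27, 1.32], [0.08, 2.57], [-1.32, 4.46], [0.12, 2], [-2.74, 2.74]. Speed limits (rad/s): [2.22, 2.22, 3.01, 3.01, 3.14, 3.14, 3.14].

INTERFACE

Orientations are given as a rotation vector (axis times angle).
In Python, from cell import arm gives the robot as it stands.
- The arm moves only by the tool jog_arm, never from a script. Its argument "rows" is a list of rows, each a list of 3 entries, a list of its own where there are three numbers: the shift along the world's x, y, z in cm, then the turn, a rotation vector about the world's x, y, z in degrees, then the opening, from 0 (shut) to 1 (fully open). A call has 1 to 8 rows; each row is the pose to reach, as a shift and turn from the pose commanded when the call began; what a row does not reach only later rows make up. A row lasts 1/8 s, in which the tool goes at most 62.5 mm and 10.7 degrees, less where a joint would pass 70% of its speed; a pose out of reach is approached as far as the arm can. A call with a gripper value outside its range is refused whole. The fingers move at their own pace and stop on an object; "newtons" is the grip in N (left out, the last holds). Time passes only in rows, so rows that repeat a pose let the fingers close. It gives the time, the measured TCP pose, the force, the opening and the grip force at its end, in the units of the state.
- arm.observe(): the state, without advancing time (a new reading comes with each control period).
- arm.get_image(name): name is "scene" or "top" or "wrist"; returns a dict with "img" (384x512x3 uint8, red, green, blue), "depth" (384x512 float32, m along the optical axis (not along the pixel's ray), 0 where there is no reading), "fx", "fy", "cx", "cy" (pixels), "rvec" (rotation vector, rad) and "tvec" (3), from world to camera coordinates, as OpenCV has them; the wrist camera has in their place "mount" (4x4, takes a point from camera to tool coordinates, whose origin is the TCP and whose axes are the flange's). Camera axes: x right, y down, z forward; pixel columns grow to the right and rows downward; lengths in m; the calibration is good to about 2 mm. A picture is of the moment at which its call begins: read the wrist's pose just before it.
- arm.sign_off(): hands the job in; it is judged then, once.
The state is a dict: "clock": time; "joints": joint angles; "dq": joint speeds; "joint_efforts": joint torques, N m; "position": TCP position; "ee_rot": TCP orientation; "force": force on the tool from outside, world axes, zero at the start; "ft_torque": the same for the moment, N m; "width": opening from 0.0 (shut) to 1.0 (fully open); "gripper_force": force on a finger pad.
Only numpy, scipy, OpenCV 4.12 (cv2) and the standard library are available. Lean on these libraries where they do the work, as an engineer would, in place of code of your own. Each camera call takes 0.05 s, during which the arm holds its last target. There are 200 camera calls.

## Working session

There is one attempt and no reset: what is moved stays moved. The work goes in short steps, Python scripts to look and compute and a tool call to move; the robot and the scene stay as the last step left them, time stands still between calls to the robot, and variables do not carry over. Pictures are saved under pics/ and viewed, at most 10 in all, crops included, and the job is handed in when it is done.

Besides the shell and the picture viewer there is one more tool, called after "Emit:" by a JSON object that holds its "api" and its "payload", one argument or row to a line. jog_arm: Moves the arm, as the interface text tells. Its arguments: {"type":"object","properties":{"rows":{"type":"array","items":{"type":"array"}},"newtons":{"type":"number"}},"required":["rows"]}

```bash
mkdir -p pics; cat > h.py <<'E'
import numpy as np,cv2
from cell import arm
def grab(n):
    d=arm.get_image(n); d['R']=cv2.Rodrigues(np.array(d['rvec'],float))[0] if 'rvec' in d else None
    return d
def save(d,f): cv2.imwrite('pics/'+f,d['img'][:,:,::-1])
def cloud(d):
    v,u=np.mgrid[:384,:512]; z=d['depth']
    P=np.stack([(u-d['cx'])/d['fx']*z,(v-d['cy'])/d['fy']*z,z],-1)
    W=(P-np.array(d['tvec']).ravel())@d['R']
    W[z<=0]=np.nan
    return W
def proj(d,p):
    q=d['R']@np.array(p)+np.array(d['tvec']).ravel(); return d['fx']*q[0]/q[2]+d['cx'],d['fy']*q[1]/q[2]+d['cy']
E
python3 - <<'E'
from h import *
s=grab('scene');t=grab('top');save(s,'s0.png');save(t,'t0.png')
np.savez('t0.npz',W=cloud(t),img=t['img']);np.savez('s0.npz',W=cloud(s),img=s['img'])
for d in(s,t):print(-d['R'].T@np.array(d['tvec']).ravel(),d['fx'])
print(arm.observe())
E
```

```text
[1.18434537 0.63871512 0.87224317] 399.2619934205256
[0.45843414 0.00746887 1.58935452] 419.5027278079682
{'clock': 0.1, 'joints': array([ 1.23237899,  0.43511676,  0.02497701,  1.5740451 , -0.01159682,
        1.13401874, -0.07512778]), 'dq': array([-0.00025672, -0.00198745,  0.00061541, -0.00190766,  0.00033651,
        0.00065914,  0.00058218]), 'joint_efforts': array([ 3.34514574e-03, -6.69116735e+01,  9.87960510e-01, -3.15142536e+01,
       -6.05047890e-02,  3.72662453e-02,  7.48748766e-05]), 'position': array([ 0.14585299, -0.60724263,  0.22603113]), 'ee_rot': array([-3.11839722e+00, -3.69242419e-01,  4.75044394e-04]), 'force': array([-0.01815581, -0.17678722, -0.38929168]), 'ft_torque': array([0.04695189, 0.00883058, 0.00958468]), 'gripper_force': 0.0, 'width': 0.998406085080274}
```

View pics/s0.png

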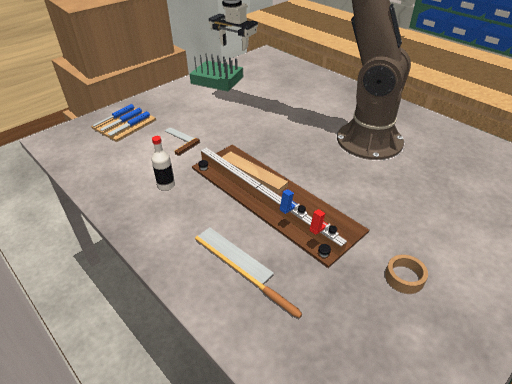

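View pics/t0.png

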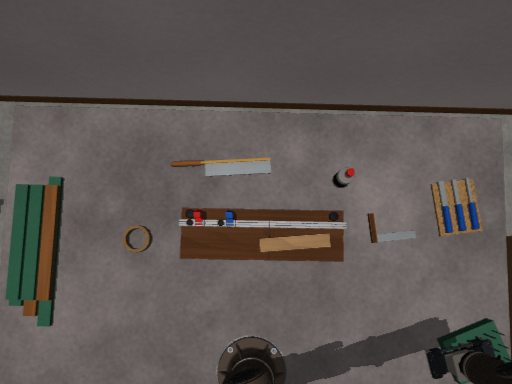

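The scene view shows the red stop at (318,222), the blue stop at (287,200), and the strip at (255,170). In the top view red is at (198,217), blue at (230,217), and the strip runs from (260,246) to (330,241), slightly turned. The blue stop is nearer to the strip.

```bash
cat > m.py <<'E'
from h import *
def masks(img):
    h=cv2.cvtColor(img,cv2.COLOR_RGB2HSV); H,S,V=[h[...,i].astype(int) for i in range(3)]
    return dict(red=((H<6)|(H>174))&(S>180)&(V>100),blue=(H>105)&(H<130)&(S>150)&(V>60),pine=(H>8)&(H<25)&(S>60)&(V>130))
def ray(d,uv,z):
    c=-d['R'].T@np.array(d['tvec']).ravel(); r=d['R'].T@np.array([(uv[0]-d['cx'])/d['fx'],(uv[1]-d['cy'])/d['fy'],1])
    return c+r*(z-c[2])/r[2]
def strip(d):
    m=masks(d['img'])['pine']; W=cloud(d); m&=(abs(W[...,2]-.034)<.012)&(W[...,0]<.68)&(W[...,0]>.3)&(abs(W[...,1]+.1)<.4)
    n,l,st,c=cv2.connectedComponentsWithStats(m.astype(np.uint8)); k=1+np.argmax(st[1:,4])
    cs=cv2.findContours((l==k).astype(np.uint8),0,1)[0][0]; r=cv2.minAreaRect(cs.astype(np.float32))
    return np.array([ray(d,p,.034) for p in cv2.boxPoints(r)]),r,np.nanmedian(W[l==k],0)
E
python3 - <<'E'
from m import *
for n in('top','scene'):
    d=grab(n);W=cloud(d);M=masks(d['img'])
    for k in('red','blue'):
        m=M[k]&(W[...,2]>.05)&(W[...,2]<.2)&(abs(W[...,1])<.3)&(W[...,0]>.4)&(W[...,0]<.75)
        P=W[m]; P=P[P[:,1]>-.15]; v,u=np.nonzero(m)
        print(n,k,len(P),np.percentile(P,[2,50,98],axis=0).round(4).tolist(),u.min(),u.max(),v.min(),v.max())
    if n=='top': 
        b,r,md=strip(d);print(b.round(4),r,md)
        # fence: bright/white pixels at z~.057
        f=(abs(W[...,2]-.057)<.006)&(W[...,0]>.45)&(W[...,0]<.7)&(abs(W[...,1])<.4)
        cs=cv2.findContours(f.astype(np.uint8),0,1)[0]; c=max(cs,key=cv2.contourArea) 
        v,u=np.nonzero(f); rr=cv2.minAreaRect(np.stack([u,v],1).astype(np.float32))
        print('fence',[ray(d,p,.057).round(4).tolist() for p in cv2.boxPoints(rr)],rr)
        img=d['img']; base=(abs(W[...,2]-.012)<.005)&(img.max(2)<95)&(W[...,0]>.35)&(W[...,0]<.75)
        base=cv2.morphologyEx(base.astype(np.uint8),cv2.MORPH_OPEN,np.ones((3,3)))
        v,u=np.nonzero(base); k=(u>150)&(u<360);rr=cv2.minAreaRect(np.stack([u[k],v[k]],1).astype(np.float32))
        print('base',[ray(d,p,.012).round(4).tolist() for p in cv2.boxPoints(rr)],rr)
    y0,y1,x0,x1=(190,280,165,355) if n=='top' else (140,270,180,380)
    cv2.imwrite(f'pics/{n}c.png',cv2.resize(d['img'][y0:y1,x0:x1,::-1],None,fx=4,fy=4,interpolation=cv2.INTER_CUBIC))
E
```

```text
top red 63 [[0.5253, 0.1928, 0.0768], [0.5469, 0.2031, 0.1342], [0.5642, 0.2115, 0.1437]] 194 201 212 224
top blue 76 [[0.5282, 0.0791, 0.0756], [0.5499, 0.0895, 0.1326], [0.5672, 0.0999, 0.1422]] 226 232 212 224
[[ 0.4802 -0.0193  0.034 ]
 [ 0.5063 -0.2757  0.034 ]
 [ 0.4591 -0.2796  0.034 ]
 [ 0.4332 -0.024   0.034 ]] ((294.51629638671875, 242.21575927734375), (12.925504684448242, 69.70741271972656), 85.68397521972656) [ 0.46946888 -0.15052111  0.03546123]
fence [[0.6791, 0.2823, 0.057], [0.6956, -0.3339, 0.057], [0.526, -0.3342, 0.057], [0.5099, 0.2745, 0.057]] ((262.5, 205.0), (46.0, 167.0), 90.0)
base [[0.4002, 0.2715, 0.012], [0.5899, 0.2765, 0.012], [0.5946, -0.3332, 0.012], [0.4048, -0.3301, 0.012]] ((261.8184814453125, 234.11920166015625), (161.61273193359375, 50.802276611328125), 1.080924153327942)
scene red 266 [[0.5415, 0.1943, 0.0781], [0.5699, 0.2094, 0.1129], [0.5788, 0.2171, 0.1395]] 310 326 209 234
scene blue 237 [[0.5424, 0.0826, 0.0782], [0.5698, 0.0993, 0.1108], [0.5805, 0.1056, 0.1396]] 280 294 190 213
```

View pics/topc.png

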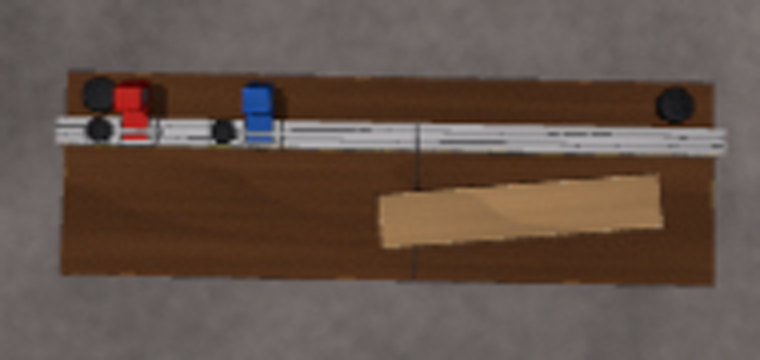

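View pics/scenec.png

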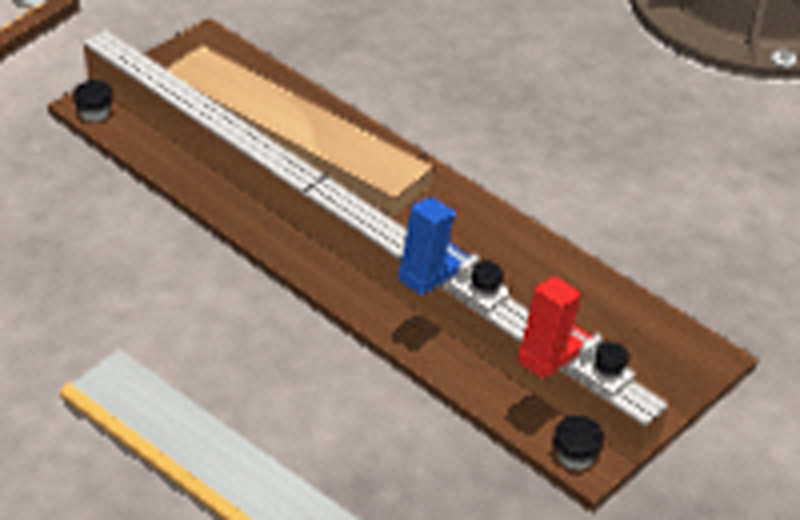

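Emit:
{"api": "jog_arm", "payload": {
  "rows": [
    [[0,0,5],[0,0,0],0],
    [[2,4,8],[0,0,-3],0],
    [[5,9,9],[0,0,-6],0],
    [[8,14,9],[0,0,-9],0],
    [[11,19,9],[0,0,-13.1],0],
    [[14,24,9],[0,0,-13.1],0],
    [[17,29,9],[0,0,-13.1],0],
    [[20,34,9],[0,0,-13.1],0]
  ],
  "newtons": 20
}}

```text
clock: 1.2
position: [0.3466, -0.266, 0.3169]
ee_rot: [3.141, 0.011, 0.001]
force: [1.3, -0.8, -0.7]
width: 0.178
gripper_force: 0.0
```

Emit:
{"api": "jog_arm", "payload": {
  "rows": [
    [[4,5,0],[0,0,0],0],
    [[8,10,0],[0,0,0],0],
    [[12,15,0],[0,0,0],0],
    [[16,20,0],[0,0,0],0],
    [[20,25,0],[0,0,0],0],
    [[24,30,0],[0,0,0],0],
    [[27,36,0],[0,0,0],0],
    [[28.5,41,0],[0,0,0],0]
  ]
}}

```text
clock: 2.2
position: [0.6311, 0.1404, 0.3161]
ee_rot: [3.141, 0.008, -0.001]
force: [0.5, -0.4, 0.5]
width: 0.004
gripper_force: 0.0
```

Emit:
{"api": "jog_arm", "payload": {
  "rows": [
    [[0,4,0],[0,0,0],0],
    [[0,6.2,-4],[0,0,0],0],
    [[0,6.2,-9],[0,0,0],0],
    [[0,6.2,-14],[0,0,0],0],
    [[0,6.2,-18],[0,0,0],0],
    [[0,6.2,-19.3],[0,0,0],0],
    [[0,6.2,-19.3],[0,0,0],0]
  ]
}}

```text
clock: 3.08
position: [0.6299, 0.2013, 0.1237]
ee_rot: [3.141, 0.011, -0.001]
force: [-0.6, 0.7, 0.1]
width: 0.003
gripper_force: 0.0
```

```bash
python3 - <<'E'
from m import *
d=grab('scene'); print(arm.observe()['position'])
cv2.imwrite('pics/s1.png',cv2.resize(d['img'][90:270,200:400,::-1],None,fx=3,fy=3,interpolation=cv2.INTER_CUBIC))
E
```

```text
[0.63065271 0.20176948 0.12494059]
```

View pics/s1.png

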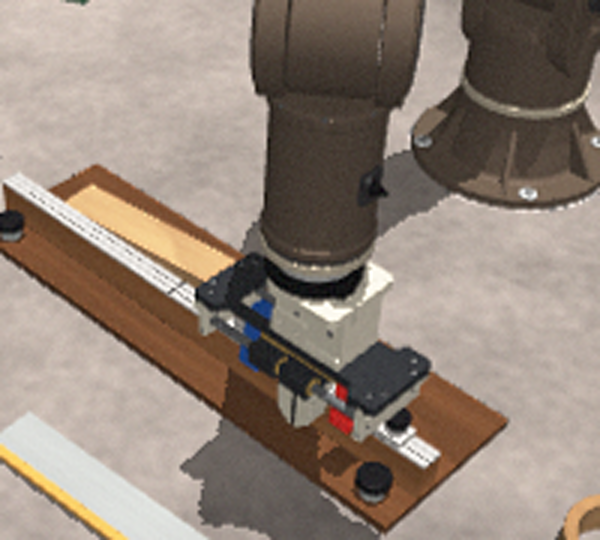

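The fingers (about (300,405) in the crop) stand behind the red leg (340,405), and the body is clear above it. Now the push.

Emit:
{"api": "jog_arm", "payload": {
  "rows": [
    [[-2,0.2,0],[0,0,0],0],
    [[-4,0.2,0],[0,0,0],0],
    [[-5.2,0.2,0],[0,0,0],0],
    [[-6.4,0.2,0],[0,0,0],0],
    [[-7.6,0.2,0],[0,0,0],0],
    [[-8.8,0.2,0],[0,0,0],0],
    [[-10,0.2,0],[0,0,0],0],
    [[-11.3,0.2,0],[0,0,0],0]
  ]
}}

```text
clock: 4.12
position: [0.5181, 0.2039, 0.1262]
ee_rot: [-3.14, -0.01, -0.006]
force: [-0.9, -1.0, -0.7]
width: 0.003
gripper_force: 0.0
```

Emit:
{"api": "jog_arm", "payload": {
  "rows": [
    [[-1,0,0],[0,0,0],0],
    [[-1,0,0],[0,0,0],0],
    [[-1,0,4],[0,0,0],0],
    [[-1,0,9],[0,0,0],0],
    [[-4,-5,12],[0,0,0],0],
    [[-8,-10,12],[0,0,0],0],
    [[-12,-15,12],[0,0,0],0],
    [[-15,-19,12],[0,0,0],0]
  ]
}}

```text
clock: 5.12
position: [0.3659, 0.0116, 0.2437]
ee_rot: [3.141, 0.01, 0.0]
force: [1.1, -1.4, 0.3]
width: 0.006
gripper_force: 0.0
```

```bash
python3 - <<'E'
from m import *
for n in('top','scene'):
    d=grab(n);W=cloud(d);M=masks(d['img'])
    for k in('red','blue'):
        m=M[k]&(W[...,2]>.01)&(W[...,2]<.2)&(abs(W[...,1]-.15)<.15)&(W[...,0]>.4)&(W[...,0]<.75)
        P=W[m]
        print(n,k,len(P),len(P) and np.percentile(P,[2,50,98],axis=0).round(4).tolist())
cv2.imwrite('pics/s2.png',cv2.resize(d['img'][90:270,200:400,::-1],None,fx=3,fy=3,interpolation=cv2.INTER_CUBIC))
print(arm.observe()['position'])
E
```

```text
top red 65 [[0.4892, 0.1905, 0.0115], [0.5039, 0.201, 0.08], [0.5332, 0.2211, 0.0869]]
top blue 77 [[0.5281, 0.079, 0.0755], [0.55, 0.0896, 0.1332], [0.567, 0.1, 0.1434]]
scene red 126 [[0.4463, 0.1545, 0.0114], [0.5055, 0.2068, 0.0782], [0.5419, 0.2165, 0.0823]]
scene blue 235 [[0.5436, 0.0827, 0.0778], [0.5702, 0.0991, 0.1112], [0.5794, 0.1055, 0.1392]]
[0.36381408 0.00894473 0.24337027]
```

View pics/s2.png

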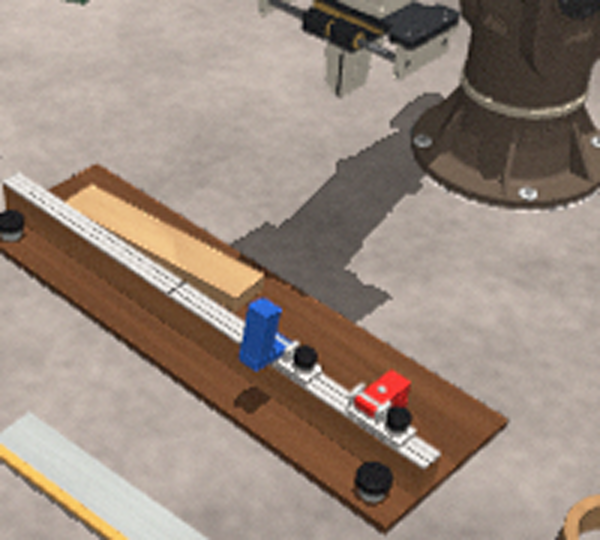

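The red arm is down at (385,390) in the crop and blue is still parked at (262,335). Next I open the fingers, so they make a two-point pusher, and go to the near side of the strip.

Emit:
{"api": "jog_arm", "payload": {
  "rows": [
    [[1,-5,0],[0,0,0],1],
    [[3,-10,-2],[0,0,0],1],
    [[3.5,-15,-6],[0,0,0],1],
    [[3.5,-16.6,-11],[0,0,0],1],
    [[3.5,-16.6,-16],[0,0,0],1],
    [[3.5,-16.6,-20],[0,0,0],1],
    [[3.5,-16.6,-22.2],[0,0,0],1],
    [[3.5,-16.6,-22.2],[0,0,0],1]
  ]
}}

```text
clock: 6.22
position: [0.4015, -0.1522, 0.0203]
ee_rot: [-3.14, -0.012, 0.005]
force: [0.5, 0.2, 0.9]
width: 0.824
gripper_force: 0.0
```

Emit:
{"api": "jog_arm", "payload": {
  "rows": [
    [[1,0,0],[0,0,0],1],
    [[2,0,0],[0,0,0],1],
    [[2.7,0,0],[0,0,0],1],
    [[3.4,0,0],[0,0,0],1],
    [[4.1,0,0],[0,0,0],1],
    [[4.6,0,0],[0,0,0],1],
    [[5.1,0,0],[0,0,0],1],
    [[5.1,0,0],[0,0,0],1]
  ]
}}

```text
clock: 7.22
position: [0.4537, -0.1527, 0.0218]
ee_rot: [3.141, 0.011, 0.001]
force: [-0.0, 0.0, 0.0]
width: 0.999
gripper_force: 0.0
```

Emit:
{"api": "jog_arm", "payload": {
  "rows": [
    [[0.3,0,0],[0,0,0],1],
    [[0.6,0,0],[0,0,0],1],
    [[0.8,0,0],[0,0,0],1],
    [[1.0,0,0],[0,0,0],1],
    [[1.1,0,0],[0,0,0],1],
    [[1.1,0,0],[0,0,0],1]
  ]
}}

```text
clock: 7.98
position: [0.4634, -0.1527, 0.0216]
ee_rot: [3.141, 0.011, -0.002]
force: [-3.4, 0.1, 2.2]
width: 0.999
gripper_force: 2.0
```

```bash
python3 - <<'E'
from m import *
d=grab('top');b,r,md=strip(d);print(b.round(4),r,arm.observe()['force'])
E
```

```text
[[ 0.5187 -0.0247  0.034 ]
 [ 0.5216 -0.1357  0.034 ]
 [ 0.4774 -0.1364  0.034 ]
 [ 0.4745 -0.0258  0.034 ]] ((276.0, 234.0), (12.0, 30.0), 90.0) [-3.20295343 -0.38767837  2.55751904]
```

Emit:
{"api": "jog_arm", "payload": {
  "rows": [
    [[0.15,0,0],[0,0,0],1],
    [[0.3,0,0],[0,0,0],1],
    [[0.3,0,0],[0,0,0],1]
  ]
}}

```text
clock: 8.4
position: [0.4635, -0.1526, 0.0212]
ee_rot: [-3.141, -0.011, 0.01]
force: [-12.5, -0.7, 9.2]
width: 1.001
gripper_force: 6.1
```

The strip is seated: 12 N and the position has stalled. I back off and go round to the right end with the fingers shut.

Emit:
{"api": "jog_arm", "payload": {
  "rows": [
    [[-2,0,0],[0,0,0],1],
    [[-4.5,0,0],[0,0,0],0.5],
    [[-4.5,-4,3],[0,0,0],0],
    [[-4.5,-9,5],[0,0,0],0],
    [[-3,-14,5],[0,0,0],0],
    [[0,-18,5],[0,0,0],0],
    [[3,-19,2],[0,0,0],0],
    [[3,-19,0],[0,0,0],0]
  ]
}}

```text
clock: 9.4
position: [0.5002, -0.3437, 0.0209]
ee_rot: [3.141, 0.011, 0.006]
force: [-1.9, 0.2, -1.3]
width: 0.292
gripper_force: 0.0
```

```bash
python3 - <<'E'
from m import *
d=grab('top');b,r,md=strip(d);o=arm.observe();print(b.round(4),r,o['position'],o['width'])
W=cloud(d)
f=(d['img'].min(2)>110)&(abs(W[...,2]-.057)<.008)&(abs(W[...,0]-.535)<.03)&(abs(W[...,1])<.36)
for y in(-.2,-.03,.05): print(y,[np.nanpercentile(W[f&(abs(W[...,1]-y)<.03)][:,0],[5,95]).round(4)])
E
```

```text
[[ 0.5187 -0.0247  0.034 ]
 [ 0.5249 -0.2579  0.034 ]
 [ 0.477  -0.2583  0.034 ]
 [ 0.4708 -0.0259  0.034 ]] ((292.5, 234.5), (13.0, 63.0), 90.0) [ 0.49743748 -0.34229199  0.01832362] 0.2431941887709375
-0.2 [array([0.5257, 0.5447])]
-0.03 [array([0.5248, 0.5438])]
0.05 [array([0.5227, 0.5449])]
```

Emit:
{"api": "jog_arm", "payload": {
  "rows": [
    [[0,1,0],[0,0,0],0],
    [[0,2,0],[0,0,0],0],
    [[0,3.2,0],[0,0,0],0],
    [[0,4.4,0],[0,0,0],0],
    [[0,5.8,0],[0,0,0],0],
    [[0,7.2,0],[0,0,0],0],
    [[0,8.6,0],[0,0,0],0],
    [[0,10,0],[0,0,0],0]
  ]
}}

```text
clock: 10.45
position: [0.4969, -0.2429, 0.0221]
ee_rot: [3.14, 0.01, 0.0]
force: [-1.6, -5.8, 5.2]
width: 0.007
gripper_force: 3.9
```

Emit:
{"api": "jog_arm", "payload": {
  "rows": [
    [[0,1.4,0],[0,0,0],0],
    [[0,2.8,0],[0,0,0],0],
    [[0,4.2,0],[0,0,0],0],
    [[0,5.6,0],[0,0,0],0],
    [[0,7,0],[0,0,0],0],
    [[0,8.4,0],[0,0,0],0],
    [[0,9.8,0],[0,0,0],0],
    [[0,10.5,0],[0,0,0],0]
  ]
}}

```text
clock: 11.45
position: [0.496, -0.1382, 0.022]
ee_rot: [3.14, 0.01, -0.002]
force: [-2.5, -8.4, 7.4]
width: 0.002
gripper_force: 5.8
```

```bash
python3 - <<'E'
from m import *
d=grab('top');b,r,md=strip(d);o=arm.observe();print(b.round(4),r,o['position'],o['force'])
E
```

```text
[[ 0.5182  0.1345  0.034 ]
 [ 0.523  -0.0468  0.034 ]
 [ 0.4751 -0.0479  0.034 ]
 [ 0.4703  0.1328  0.034 ]] ((242.5, 233.5), (13.0, 49.0), 90.0) [ 0.49606849 -0.13730479  0.02202396] [-3.1886995  -6.58898302  6.91375247]
```

Emit:
{"api": "jog_arm", "payload": {
  "rows": [
    [[0,1.2,0],[0,0,0],0],
    [[0,2.4,0],[0,0,0],0],
    [[0,3.4,0],[0,0,0],0],
    [[0,4.2,0],[0,0,0],0],
    [[0,4.7,0],[0,0,0],0],
    [[0,5.0,0],[0,0,0],0],
    [[0,5.2,0],[0,0,0],0]
  ]
}}

```text
clock: 12.38
position: [0.4956, -0.0874, 0.022]
ee_rot: [3.139, 0.008, -0.003]
force: [-4.2, -10.8, 9.9]
width: 0.008
gripper_force: 7.1
```

Emit:
{"api": "jog_arm", "payload": {
  "rows": [
    [[0,0.2,0],[0,0,0],0],
    [[0,0.4,0],[0,0,0],0],
    [[0,0.4,0],[0,0,0],0]
  ]
}}

```text
clock: 12.75
position: [0.4956, -0.0836, 0.022]
ee_rot: [3.139, 0.008, -0.003]
force: [-3.9, -9.7, 10.3]
width: 0.004
gripper_force: 7.1
```

Emit:
{"api": "jog_arm", "payload": {
  "rows": [
    [[0,0.2,0],[0,0,0],0],
    [[0,0.2,0],[0,0,0],0]
  ]
}}

```text
clock: 13.0
position: [0.4955, -0.0834, 0.022]
ee_rot: [3.137, 0.006, -0.003]
force: [-4.3, -16.2, 10.2]
width: 0.005
gripper_force: 9.1
```

```bash
python3 - <<'E'
from m import *
d=grab('top');b,r,md=strip(d);o=arm.observe();print(b.round(4),r,o['position'],o['force'])
E
```

```text
[[0.5167 0.19   0.034 ]
 [0.5214 0.0124 0.034 ]
 [0.4735 0.0111 0.034 ]
 [0.4689 0.1881 0.034 ]] ((227.0, 233.5), (13.0, 48.0), 90.0) [ 0.49553667 -0.08335248  0.0220076 ] [ -3.05742708 -15.49052993  10.46507861]
```

Emit:
{"api": "jog_arm", "payload": {
  "rows": [
    [[0,-2,0],[0,0,0],0],
    [[0,-4,1],[0,0,0],0],
    [[-3,-5,5],[0,0,0],0],
    [[-8,-5,8],[0,0,0],0.5],
    [[-13,-5,10],[0,0,0],1],
    [[-16,-3,10],[0,0,0],1],
    [[-16,-3,10],[0,0,0],1]
  ]
}}

```text
clock: 13.92
position: [0.3343, -0.1082, 0.1217]
ee_rot: [3.142, 0.013, -0.002]
force: [1.2, -0.1, 0.7]
width: 0.389
gripper_force: 0.0
```

```bash
python3 - <<'E'
from m import *
d=grab('top');b,r,md=strip(d);o=arm.observe();print(b.round(4),r,o['position'],o['force'])
s=grab('scene')
a=cv2.resize(d['img'][200:270,170:300,::-1],None,fx=5,fy=4,interpolation=cv2.INTER_CUBIC)
c=cv2.resize(s['img'][165:265,235:365,::-1],None,fx=5,fy=3,interpolation=cv2.INTER_CUBIC)
cv2.imwrite('pics/c3.png',np.vstack([a,c]))
E
```

```text
[[ 0.5168  0.1863  0.034 ]
 [ 0.5236 -0.069   0.034 ]
 [ 0.4757 -0.07    0.034 ]
 [ 0.469   0.1844  0.034 ]] ((238.5, 233.5), (13.0, 69.0), 90.0) [ 0.33625977 -0.10880554  0.12184758] [ 0.31795275  0.38181877 -0.77191574]
```

View pics/c3.png

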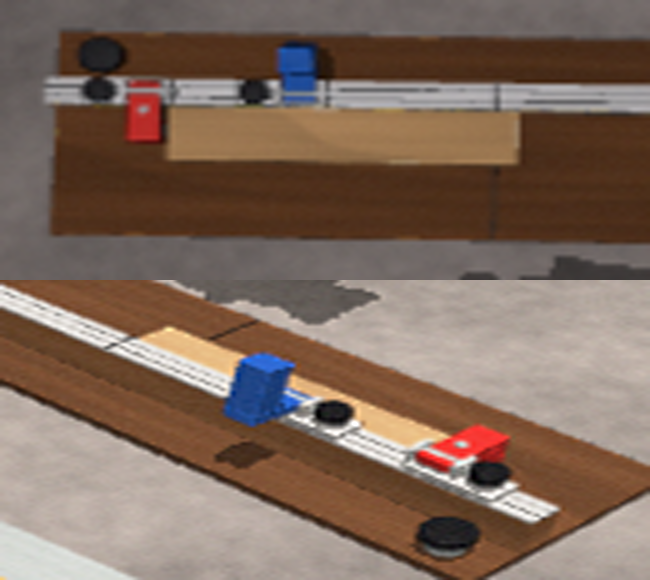

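The top view shows the strip from (167,135) to (519,135), along the fence and up to the red stop's side. I'll do a two-finger squaring nudge towards the fence, then a final butt push.

Emit:
{"api": "jog_arm", "payload": {
  "rows": [
    [[1,5,0],[0,0,0],1],
    [[2,10,0],[0,0,0],1],
    [[4,15,-2],[0,0,0],1],
    [[7,16.7,-6],[0,0,0],1],
    [[7.7,16.7,-10],[0,0,0],1],
    [[8.5,16.7,-10],[0,0,0],1],
    [[10,16.7,-10],[0,0,0],1],
    [[11.2,16.7,-10],[0,0,0],1]
  ]
}}

```text
clock: 15.02
position: [0.4514, 0.0573, 0.0233]
ee_rot: [-3.141, -0.009, -0.005]
force: [-0.4, 0.4, -0.1]
width: 1.001
gripper_force: 0.0
```

Emit:
{"api": "jog_arm", "payload": {
  "rows": [
    [[0.5,0,0],[0,0,0],1],
    [[0.9,0,0],[0,0,0],1],
    [[1.2,0,0],[0,0,0],1],
    [[1.4,0,0],[0,0,0],1],
    [[1.5,0,0],[0,0,0],1],
    [[1.5,0,0],[0,0,0],1]
  ]
}}

```text
clock: 15.78
position: [0.4617, 0.0572, 0.0214]
ee_rot: [3.141, 0.012, -0.006]
force: [-7.1, -0.2, 4.5]
width: 0.996
gripper_force: 3.2
```

Emit:
{"api": "jog_arm", "payload": {
  "rows": [
    [[-2,0,0],[0,0,0],1],
    [[-5,0,1],[0,0,0],0.5],
    [[-5,-4,5],[0,0,0],0],
    [[-5,-9,6],[0,0,0],0],
    [[-4,-14,6],[0,0,0],0],
    [[-1,-18,5],[0,0,0],0],
    [[3.2,-18,3],[0,0,0],0],
    [[3.2,-18,0],[0,0,0],0]
  ]
}}

```text
clock: 16.77
position: [0.5002, -0.1232, 0.0218]
ee_rot: [3.141, 0.009, 0.008]
force: [-1.1, -0.1, -1.2]
width: 0.289
gripper_force: 0.0
```

Emit:
{"api": "jog_arm", "payload": {
  "rows": [
    [[0,0,0],[0,0,0],0],
    [[0,0,0],[0,0,0],0],
    [[0,1,0],[0,0,0],0],
    [[0,2,0],[0,0,0],0],
    [[0,2.8,0],[0,0,0],0],
    [[0,3.4,0],[0,0,0],0],
    [[0,3.7,0],[0,0,0],0],
    [[0,3.7,0],[0,0,0],0]
  ]
}}

```text
clock: 17.77
position: [0.496, -0.0855, 0.0217]
ee_rot: [3.141, 0.012, -0.0]
force: [-0.2, -0.2, -0.3]
width: 0.005
gripper_force: 0.0
```

Emit:
{"api": "jog_arm", "payload": {
  "rows": [
    [[0,0.2,0],[0,0,0],0],
    [[0,0.4,0],[0,0,0],0],
    [[0,0.5,0],[0,0,0],0],
    [[0,0.5,0],[0,0,0],0]
  ]
}}

```text
clock: 18.27
position: [0.4958, -0.084, 0.0218]
ee_rot: [3.138, 0.006, -0.0]
force: [-0.4, -10.5, 1.3]
width: 0.005
gripper_force: 4.1
```

Emit:
{"api": "jog_arm", "payload": {
  "rows": [
    [[0,0.3,0],[0,0,0],0],
    [[0,0.4,0],[0,0,0],0],
    [[0,0.4,0],[0,0,0],0]
  ]
}}

```text
clock: 18.65
position: [0.4957, -0.0833, 0.0219]
ee_rot: [3.135, 0.001, -0.001]
force: [0.4, -21.2, 3.3]
width: 0.007
gripper_force: 8.4
```

Emit:
{"api": "jog_arm", "payload": {
  "rows": [
    [[0,-1,0],[0,0,0],0],
    [[0,-3,0],[0,0,0],0],
    [[0,-5,3],[0,0,0],0],
    [[-4,-5,8],[0,0,0],0],
    [[-9,-5,12],[0,0,0],0],
    [[-14,-5,15],[0,0,0],0],
    [[-15,-5,16],[0,0,0],0],
    [[-15,-5,16],[0,0,0],0]
  ]
}}

```text
clock: 19.65
position: [0.3465, -0.127, 0.1824]
ee_rot: [3.14, 0.01, 0.003]
force: [0.6, 0.5, -0.4]
width: 0.005
gripper_force: 0.0
```

```bash
python3 - <<'E'
from m import *
d=grab('top');b,r,md=strip(d);o=arm.observe();print(b.round(4),r,o['position'],o['force'])
W=cloud(d);m=masks(d['img'])['red']&(W[...,2]>.05)&(W[...,0]<.6)&(W[...,0]>.45)&(W[...,1]>0)&(W[...,1]<.3)
v,u=np.nonzero(m);print('red cols',u.min(),u.max(),[ray(d,(x,220),.083)[1].round(4) for x in(u.min()-.5,u.max()+.5)],np.nanmedian(W[m],0))
a=cv2.resize(d['img'][200:270,170:300,::-1],None,fx=6,fy=6,interpolation=cv2.INTER_CUBIC)
cv2.imwrite('pics/c4.png',a)
E
```

```text
[[ 0.5168  0.1863  0.034 ]
 [ 0.5236 -0.069   0.034 ]
 [ 0.4757 -0.07    0.034 ]
 [ 0.469   0.1844  0.034 ]] ((238.5, 233.5), (13.0, 69.0), 90.0) [ 0.34696694 -0.12681899  0.18186707] [-0.16695255  0.34158588 -0.21473729]
red cols 195 201 [np.float64(0.2157), np.float64(0.1906)] [0.50378815 0.20126789 0.07959711]
```

View pics/c4.png

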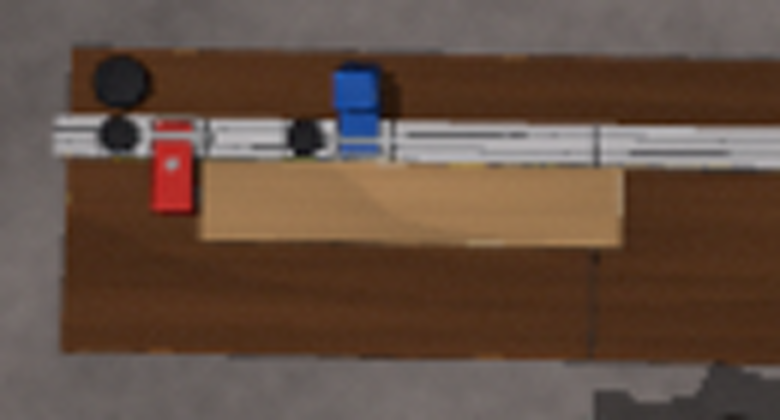

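Stalled at 21 N against the stop. Last check: angle and distance of the strip's near edge against the base's front edge, fitted to sub-pixel.

```bash
python3 - <<'E'
from m import *
d=grab('top'); g=cv2.GaussianBlur(d['img'],(3,3),0).astype(float).sum(2)
def edge(cols,r0,r1,z):
    P=[]
    for c in cols:
        q=np.abs(np.diff(g[r0:r1,c])); P.append(ray(d,(c,r0+.5+(q*np.arange(len(q))).sum()/q.sum() if 0 else r0+.5+(lambda k:(q[k-1:k+2]*np.arange(k-1,k+2)).sum()/q[k-1:k+2].sum())(1+np.argmax(q[1:-1]))),z)[:2])
    P=np.array(P); k=np.polyfit(P[:,1],P[:,0],1)
    e=P[:,0]-np.polyval(k,P[:,1]); s=abs(e)<2*e.std()+1e-9; k=np.polyfit(P[s,1],P[s,0],1)
    return k,e[s].std(),np.polyval(k,.06)
print('strip near',edge(range(208,268),236,246,.034))
print('base front',edge(range(186,262),254,268,.012))
W=cloud(d);M=masks(d['img'])['blue'];P=W[M&(abs(W[...,1]-.09)<.05)&(W[...,2]>.05)&(abs(W[...,0]-.55)<.05)];print(np.percentile(P,[2,50,98],axis=0).round(4))
E
```

```text
strip near (array([-0.00140297,  0.47186899]), np.float64(0.0007272981004206833), np.float64(0.47178481580821857))
base front (array([-0.00743893,  0.40133766]), np.float64(0.0008385083720686013), np.float64(0.4008913248522764))
[[0.5282 0.0788 0.0764]
 [0.5499 0.0897 0.1332]
 [0.5671 0.0999 0.1444]]
```

The fit shows about 0.3°, within its noise, but a final two-finger squaring press with a slight +y drift costs little.

Emit:
{"api": "jog_arm", "payload": {
  "rows": [
    [[1,5,0],[0,0,0],1],
    [[2,10,-3],[0,0,0],1],
    [[4,15,-7],[0,0,0],1],
    [[7,17.4,-12],[0,0,0],1],
    [[7.7,17.4,-16],[0,0,0],1],
    [[8.5,17.4,-16],[0,0,0],1],
    [[9.5,17.4,-16],[0,0,0],1],
    [[10.2,17.4,-16],[0,0,0],1]
  ]
}}

```text
clock: 20.75
position: [0.4499, 0.0472, 0.0233]
ee_rot: [-3.141, -0.009, -0.004]
force: [0.3, 0.9, 0.4]
width: 0.826
gripper_force: 0.0
```

Emit:
{"api": "jog_arm", "payload": {
  "rows": [
    [[0.5,0,0],[0,0,0],1],
    [[0.9,0,0],[0,0,0],1],
    [[1.2,0,0],[0,0,0],1],
    [[1.4,0.1,0],[0,0,0],1],
    [[1.6,0.2,0],[0,0,0],1],
    [[1.8,0.2,0],[0,0,0],1],
    [[1.8,0.2,0],[0,0,0],1]
  ]
}}

```text
clock: 21.62
position: [0.4618, 0.0486, 0.021]
ee_rot: [3.139, 0.012, -0.011]
force: [-12.0, -1.4, 8.4]
width: 0.998
gripper_force: 5.9
```

Emit:
{"api": "jog_arm", "payload": {
  "rows": [
    [[-0.5,0,0],[0,0,0],1],
    [[-2,0,0],[0,0,0],1],
    [[-5,0,0],[0,0,0],1],
    [[-6,0,5],[0,0,0],1],
    [[-8,-2,10],[0,0,0],1],
    [[-10,-7,15],[0,0,0],1],
    [[-10,-12,18],[0,0,0],1],
    [[-10,-15,18],[0,0,0],1]
  ]
}}

```text
clock: 22.62
position: [0.3663, -0.1029, 0.2041]
ee_rot: [3.139, 0.008, 0.008]
force: [1.6, 0.6, -0.2]
width: 0.997
gripper_force: 0.0
```

```bash
python3 - <<'E'
from m import *
d=grab('top');b,r,md=strip(d);o=arm.observe();print(b.round(4),r,o['position'],o['force'])
a=cv2.resize(d['img'][200:270,170:300,::-1],None,fx=5,fy=5,interpolation=cv2.INTER_CUBIC)
s=grab('scene');c=cv2.resize(s['img'][165:225,235:365,::-1],None,fx=5,fy=4,interpolation=cv2.INTER_CUBIC)
cv2.imwrite('pics/c5.png',np.vstack([a,c]))
E
```

```text
[[ 0.5168  0.1863  0.034 ]
 [ 0.5236 -0.069   0.034 ]
 [ 0.4757 -0.07    0.034 ]
 [ 0.469   0.1844  0.034 ]] ((238.5, 233.5), (13.0, 69.0), 90.0) [ 0.36569592 -0.10675523  0.20318431] [ 0.03023494 -5.35520044  0.31506251]
```

View pics/c5.png

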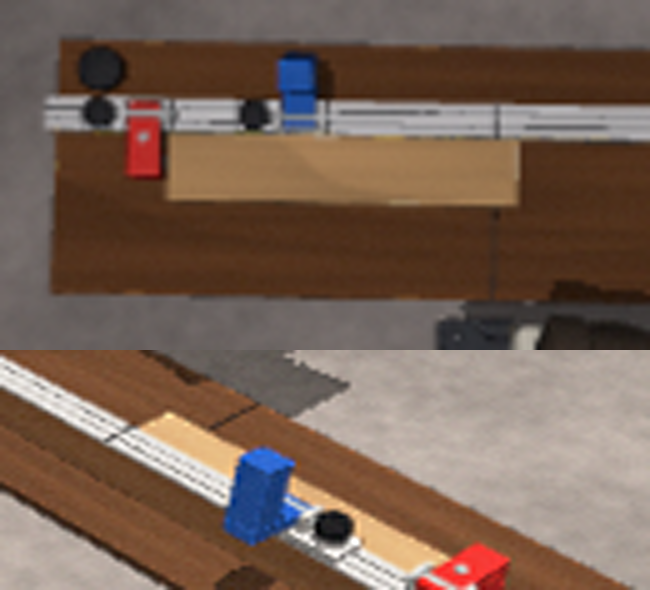

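The strip lies along the fence from (167,170) to (519,170), the red stop is down at its end, and blue is parked. The hand is clear. I let it settle and hand in.

Emit:
{"api": "jog_arm", "payload": {
  "rows": [
    [[0,0,2],[0,0,0],1],
    [[0,0,2],[0,0,0],1],
    [[0,0,2],[0,0,0],1]
  ]
}}

```text
clock: 23.1
position: [0.3656, -0.1, 0.2211]
ee_rot: [3.141, 0.013, -0.001]
force: [-0.0, 0.4, 0.6]
width: 0.998
gripper_force: 0.0
```

```bash
python3 -c "
from cell import arm
print(arm.observe()['force'],arm.sign_off())"
```

```text
the job is handed in; nothing more can be done
[-0.02284516  0.36636719  0.56766991] None
```

Handed in at 23 s: the red stop is down, the strip was pushed up to the fence and the stop until it stalled (12 N and 21 N; the cameras show the fit only to about 2 mm), blue is still parked, nothing else was touched, and the hand is clear.

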